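Nest the upside-down pot lids and swing the keeper over them

TASK

Slide the medium lid off its side board into the large upside-down lid in the middle of the rack, then slide the small lid off the other board into the medium one, so that all three lie hollow side up, each sitting level on the floor of the next. Slide them, do not lift them up off the boards. Then swing the wooden keeper arm across the nested lids as far as it goes, and leave the other things on the shelf where they are.

Things in the scene. Friction and masses are not known exactly. Their poses are not given: they have to be found in the camera images.
- rack: Fixed plywood lid rack. Origin: underside centre (z=0). Base board 10 mm thick, the large lid in its middle. Two level side boards, top 60 mm and underside 50 mm above the shelf, reach from 82 to 262 mm from the middle along rack +y and -y, and 100 mm either way in x; their inner edges overhang the large lid's rim by 8 mm. Rack +x: side of the keeper's hinge post.
- large_lid: Domed polished steel lid lying hollow up on its flat wooden knob, mid-rack, kept in place by low blocks. Origin: centre of the knob's flat face (10 mm above the shelf), z up into the hollow. Rim diameter 180 mm at z = 38 mm, top 9 mm of the wall nearly upright; knob 88 mm across, 8 mm thick; flat inner floor at z = 12 mm, 54 mm in radius; wall 4 mm. Slippery (friction 0.25). 0.65 kg.
- medium_lid: Same kind and origin as large_lid, smaller: rim diameter 144 mm at z = 36 mm, knob 72 mm across, inner floor at z = 12 mm, 47 mm in radius. 0.4 kg. Starts hollow up on either side board. Pushed from behind at its rim it slides flat, tips nose down once its middle passes the board's edge, and drops in when its rear rim clears the edge. Nested, its origin is 12 mm above the large lid's.
- small_lid: Same kind and origin as large_lid, smallest: rim diameter 114 mm at z = 34 mm, knob 64 mm across, inner floor at z = 12 mm, 39 mm in radius. 0.3 kg. Starts hollow up on the other side board and behaves like the medium lid. Nested, its origin is 12 mm above the medium lid's.
- keeper (a joint): Angle (rad) of the wooden keeper arm about its upright hinge. 0: at its stop, over the nested lids, pointing to rack -x; grows towards rack +y (pi/2: along +y); starts at 1.6 to 2.0. Friction under 1 N at the peg; stays where left. Arm 20 mm wide, underside 76 mm, top 90 mm above the shelf: 8 mm above the nested lids (highest rim 68 mm).
- keeper_hinge (a point): Axis of the keeper, at mid-height of the arm, 115 mm from the rack's middle towards rack +x.
- keeper_peg (a point): Top centre of the upright wooden peg on the keeper arm, 115 mm from the hinge; the peg is 18 mm thick and stands from 90 to 132 mm above the shelf. Push it sideways to swing the arm.
- boot_brush: Bystander: wooden boot brush, 150 x 55 x 45 mm, behind (rack +x of) the +y board. Origin: underside centre.
- cup: Bystander: green cup, 76 mm wide, 85 mm high, behind the rack. Origin: underside centre.
- headlamp: Bystander: headlamp, about 60 x 48 x 50 mm, beyond the rack's -y end. Origin: underside centre.
- wax_box: Bystander: round white wax box with twist cap, 74 mm wide, 62 mm high, beyond the rack's +y end. Origin: underside centre.
- tin: Bystander: flat aluminium tin, 75 x 110 x 28 mm, behind the rack's -y board. Origin: underside centre.
There are look-alikes about, which are no part of the job. Leave any orange look-alike of the small_lid alone. Leave any yellow look-alike of the medium_lid alone.

How it is judged:
By the outcome, as a careful person would: the job done as asked, in the order asked, and still so for the second after the job is handed in, with the robot touching nothing.
It also fails if it takes over 70 s, if anything falls off the work surface, if the arm or the gripper's body presses on something with over 40 N, if the wrist force passes 120 N, or if a joint passes its speed limit or range.

ROBOT

A 7-joint arm with a two-finger parallel gripper is mounted at the origin on the work surface. World frame = base frame: x ahead of the robot, y to its left, z up, the work surface at z = 0. Lengths are in m, angles in rad, forces in N, time in s.
With the tool pointing down it reaches from about 0.35 to 0.9 m from the base axis. Payload 8.1 kg.
Tool frame: the origin (TCP) lies midway between the tips of the shut fingers; the grasp point (between the pads) lies 19 mm behind it; z points along the fingers, y is the line along which they close (so a half turn about z gives the same grasp; the last joint's range is limited). The gripper opens to 92 mm and grips with 3 to 60 N. Pads are 19 mm wide; open, the fingers measure 130 mm over their backs; the gripper's body (75 mm by 190 mm) begins 47 mm behind the grasp point.
Start: joints at [-0.103, 0.434, 0.025, 1.573, -0.012, 1.134, -0.075], TCP at [0.625, -0, 0.227] pointing down, gripper open.
Joint ranges: [-2.62, 2.62], [-0.44, 2.09], [-1.27, 1.32], [0.08, 2.57], [-1.32, 4.46], [0.12, 2], [-2.74, 2.74]. Speed limits (rad/s): [2.22, 2.22, 3.01, 3.01, 3.14, 3.14, 3.14].

INTERFACE

Orientations are given as a rotation vector (axis times angle).
In Python, from cell import arm gives the robot as it stands.
- The arm moves only by the tool move_arm, never from a script. Its argument "motion" is a list of rows, each an object of numbers: "tx", "ty", "tz": the shift along the tool's x, y, z normalised to -1 to 1, where 1 is 1000 mm; "twist": the turn about the tool's z normalised to -1 to 1, where 1 is pi/2 rad. In form: [{"tx": .., "ty": .., "tz": .., "twist": ..}, ...]. A call has 1 to 12 rows; each row shifts and turns the commanded pose from where the row before left it, along the tool's axes as they then stand; what a row does not reach is not made up. A row lasts 1/10 s, in which the tool goes at most 50 mm and 8.59 degrees, less where a joint would pass 70% of its speed; a pose out of reach is approached as far as the arm can. A call with a number of a shift or a turn outside -1 to 1 is refused whole. A call with a gripper value outside its range is refused whole. "gripper" is the gripper's target within -1 to 1 (shut at 1, half-way at 0, fully open at -1), set as the call begins (left out, the last holds). The fingers move at their own pace and stop on an object; "squeeze" is the grip in N (left out, the last holds). Time passes only in rows, so rows that do not move let the fingers close. It gives the time, the measured TCP pose, the force, the opening and the grip force at its end, in the units of the state.
- arm.observe(): the state, without advancing time (a new reading comes with each control period).
- arm.get_image(name): name is "scene" or "side" or "wrist"; returns the picture (420x560x3 uint8, red, green, blue); there is no depth.
- arm.calibration(name): a dict with "K" (3x3 intrinsics, pixels), "k1" (the pictures are not rectified: a ray, as slopes to the right and down, at radius r is drawn at 1 + k1 r^2 times it, then the intrinsics apply), "T" (4x4, takes a point from camera to world coordinates). Camera axes: x right, y down, z forward; pixel columns grow to the right and rows downward; lengths in m; the calibration is good to about 2 mm. A picture is of the moment at which its call begins: read the wrist's pose just before it. calibration takes no time and is no camera call; for the wrist camera it gives the pose at the moment of the call.
- arm.sign_off(): hands the job in; it is judged then, once.
Trained networks look in the newest picture that a camera, given by its name, has taken for a name from the list of things; names that differ only in an ending like _2 or _b are one class to them, and where a whole thing is asked for, a point or a joint stands for the part that bears it (a point fixed in the world has none). Each returns a list of dicts, best first, with "conf" (0 to 1); they miss things now and then, are a little off and sometimes report something else, mostly with a low value. They report only what shows in the picture. A call takes as long as a camera call. They do not tell look-alikes from the thing itself.
- arm.look_for(camera, query): "point" ([column, row] as shares, 0 to 1, of the picture: columns of its width, rows of its height, amid what is visible of it).
- arm.regions_of(camera, query): "region" (420x560 bool, what is visible of it) and "point" ([column, row] as shares, 0 to 1, of the picture: columns of its width, rows of its height, amid what is visible of it).
- arm.place_of(camera, query): "point" ([column, row] as shares, 0 to 1, of the picture: columns of its width, rows of its height: a listed point, or the origin of a listed thing).
The state is a dict: "clock": time; "joints": joint angles; "dq": joint speeds; "joint_efforts": joint torques, N m; "position": TCP position; "ee_rot": TCP orientation; "force": force on the tool from outside, world axes, zero at the start; "ft_torque": the same for the moment, N m; "width": opening from 0.0 (shut) to 1.0 (fully open); "gripper_force": force on a finger pad.
Only numpy, scipy, OpenCV 4.12 (cv2) and the standard library are available. Lean on these libraries where they do the work, as an engineer would, in place of code of your own. Each camera call takes 0.05 s, during which the arm holds its last target. There are 200 camera calls.

## Working session

There is one attempt and no reset: what is moved stays moved. The work goes in short steps, Python scripts to look and compute and a tool call to move; the robot and the scene stay as the last step left them, time stands still between calls to the robot, and variables do not carry over. Pictures are saved under pics/ and viewed, at most 10 in all, crops included, and the job is handed in when it is done.

Besides the shell and the picture viewer there is one more tool, called as a command line: name --argument value ..., lists and objects as JSON in quotes. move_arm: Moves the arm, as the interface text tells. Scaled input: -1 to 1 covers 1000 mm each way for a shift and pi/2 rad each way for a turn. Its arguments: {"type":"object","properties":{"motion":{"type":"array","items":{"type":"object","properties":{"tx":{"type":"number"},"ty":{"type":"number"},"tz":{"type":"number"},"twist":{"type":"number"}}}},"gripper":{"type":"number"},"squeeze":{"type":"number"}},"required":["motion"]}

```bash
ls; mkdir -p pics
cat > h.py <<'E'
import numpy as np, cv2
from cell import arm
def ray(cam,pt):
    c=arm.calibration(cam);K=np.array(c["K"]);k=c["k1"];T=np.array(c["T"])
    d=np.array([(pt[0]-K[0,2])/K[0,0],(pt[1]-K[1,2])/K[1,1]]);u=d.copy()
    for _ in range(30): u=d/(1+k*(u@u))
    return T[:3,3],T[:3,:3]@np.array([u[0],u[1],1])
def on(cam,pt,z):
    o,d=ray(cam,pt);return o+d*(z-o[2])/d[2]
def proj(cam,P):
    c=arm.calibration(cam);K=np.array(c["K"]);T=np.array(c["T"])
    p=T[:3,:3].T@(np.array(P)-T[:3,3]);u=p[:2]/p[2];u=u*(1+c["k1"]*(u@u))
    return np.array([K[0,0]*u[0]+K[0,2],K[1,1]*u[1]+K[1,2]])
def px(pt): return np.array([pt[0]*560,pt[1]*420])
E
python3 - <<'E'
from h import *
Z={"rack":0,"large_lid":.01,"medium_lid":.06,"small_lid":.06,"keeper_hinge":.083,"keeper_peg":.132}
s=arm.observe();print(s["position"],s["ee_rot"],s["clock"])
im={}
for c in("scene","side"):
    im[c]=arm.get_image(c)
    cv2.imwrite(f"pics/{c}0.png",im[c][:,:,::-1])
    for q,z in Z.items():
        for r in arm.place_of(c,q)[:3]:
            p=px(r["point"]);i=im[c][min(419,int(p[1])),min(559,int(p[0]))]
            print(c,q,round(r["conf"],2),p.round(),on(c,p,z).round(3),i)
E
```

```text
pics
[ 6.24475997e-01 -5.20977089e-05  2.25945986e-01] [-2.22076387e+00 -2.22064613e+00  1.93434901e-03] 0.0
scene large_lid 0.72 [164. 247.] [ 0.442 -0.327  0.01 ] [96 86 77]
scene large_lid 0.7 [288. 228.] [0.499 0.03  0.01 ] [126 121 108]
scene large_lid 0.61 [303. 272.] [ 0.696 -0.014  0.01 ] [67 90 57]
scene medium_lid 0.66 [181. 329.] [ 0.813 -0.357  0.06 ] [174 141  48]
scene medium_lid 0.24 [344. 206.] [0.528 0.202 0.06 ] [85 77 67]
scene small_lid 0.92 [344. 203.] [0.513 0.208 0.06 ] [115 109  96]
scene small_lid 0.68 [418. 229.] [0.713 0.332 0.06 ] [168  87  41]
scene small_lid 0.46 [288. 226.] [0.556 0.008 0.06 ] [120 114 102]
scene keeper_hinge 0.76 [303. 227.] [0.603 0.029 0.083] [111  97  82]
scene keeper_peg 0.72 [344. 212.] [0.648 0.128 0.132] [102  72  45]
scene keeper_peg 0.53 [307. 268.] [ 0.817 -0.062  0.132] [66 89 56]
side rack 0.88 [285. 239.] [0.489 0.027 0.   ] [163 150 128]
side large_lid 0.93 [281. 236.] [0.5   0.028 0.01 ] [132 120 104]
side medium_lid 0.84 [305. 184.] [ 0.473 -0.119  0.06 ] [162 149 126]
side small_lid 0.96 [354. 309.] [0.286 0.225 0.06 ] [90 79 68]
side small_lid 0.59 [166. 349.] [0.637 0.417 0.06 ] [105  79  64]
side small_lid 0.58 [255. 280.] [0.512 0.205 0.06 ] [120 109  95]
side keeper_hinge 0.92 [238. 206.] [0.611 0.018 0.083] [159 137 112]
side keeper_peg 0.86 [211. 219.] [0.64  0.115 0.132] [ 57 114  57]
```

View pics/scene0.png

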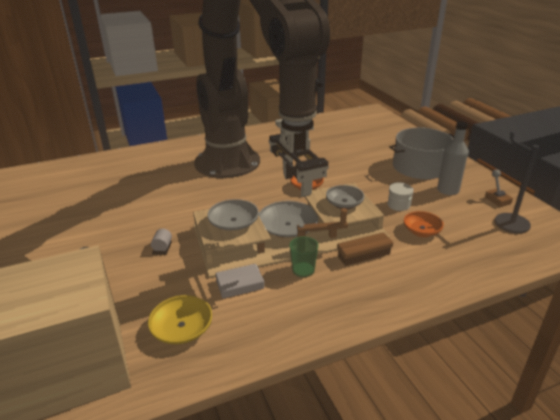

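View pics/side0.png

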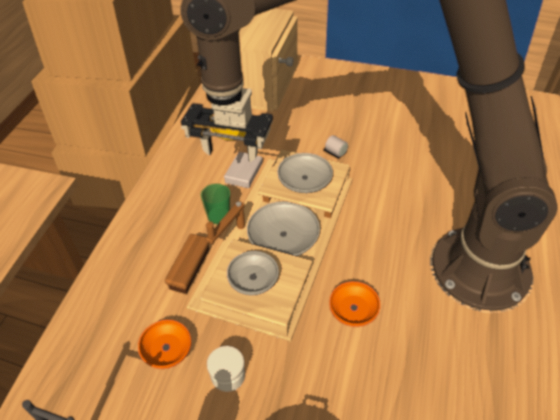

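Both views agree. The medium lid is on the world −y board (side 305,177), the large lid is mid-rack (283,235), and the small lid is on the +y board (254,276). The keeper hinge is on the far side, next to the green cup. The orange and yellow look-alikes are off the rack. Next I'll refine the poses by fitting lid outlines.

```bash
cat >> h.py <<'E'
from scipy.optimize import minimize
DIM={"large_lid":(.090,.038,.044,.01),"medium_lid":(.072,.036,.036,.06),"small_lid":(.057,.034,.032,.06)}
def mask(cam,q,xy,z0=None):
    R,h,k,z=DIM[q]; z=z if z0 is None else z0
    t=np.linspace(0,2*np.pi,60)
    P=[proj(cam,(xy[0]+r*np.cos(a),xy[1]+r*np.sin(a),z+dz)) for r,dz in((R,h),(R,h-.009),(k,0)) for a in t]
    m=np.zeros((1680,2240),np.uint8)
    cv2.fillConvexPoly(m,cv2.convexHull((np.array(P)*4).astype(np.int32)),1)
    return cv2.resize(m*255,(560,420),interpolation=cv2.INTER_AREA)/255.
def fit(q,regs,x0,z0=None):
    def f(x):
        s=0
        for c,m in regs:
            a=mask(c,q,x,z0); s-=np.minimum(a,m).sum()/np.maximum(a,m).sum()
        return s/len(regs)
    return minimize(f,x0,method="Nelder-Mead",options=dict(initial_simplex=np.array(x0)+[[0,0],[.01,0],[0,.01]],xatol=3e-4,fatol=1e-4))
E
python3 - <<'E'
from h import *
G={"large_lid":(.5,.028),"medium_lid":(.475,-.12),"small_lid":(.512,.206)}
for c in("scene","side"): arm.get_image(c)
for q,g in G.items():
    rg=[]
    for c in("scene","side"):
        t=proj(c,(*g,DIM[q][3]+.02))
        L=[(np.linalg.norm(px(r["point"])-t),r) for r in arm.regions_of(c,q)]
        L=[x for x in L if x[0]<15]
        if L:
            r=min(L,key=lambda x:x[0])[1]; rg.append((c,r["region"].astype(float)))
            f=fit(q,rg[-1:],g); print(q,c,r["conf"],f.x.round(4),round(f.fun,3))
        else: print(q,c,"none")
    if len(rg)==2: f=fit(q,rg,g);print(q,"both",f.x.round(4),round(f.fun,3))
im=cv2.imread("pics/side0.png")
cv2.imwrite("pics/side_crop.png",cv2.resize(im[130:340,170:370],None,fx=2.8,fy=2.8,interpolation=cv2.INTER_CUBIC))
for n,z in(("hinge",.083),("peg",.132)):
    A=[];b=[]
    for c in("scene","side"):
        r=arm.place_of(c,"keeper_"+n)
        if r: print(n,c,r[0]["conf"],on(c,px(r[0]["point"]),z).round(4))
E
```

```text
Traceback (most recent call last):
  File "h.py", line 30, in fit
    return minimize(f,x0,method="Nelder-Mead",options=dict(initial_simplex=np.array(x0)+[[0,0],[.01,0],[0,.01]],xatol=3e-4,fatol=1e-4))
  File "h.py", line 28, in f
    a=mask(c,q,x,z0); s-=np.minimum(a,m).sum()/np.maximum(a,m).sum()
  File "h.py", line 20, in mask
    P=[proj(cam,(xy[0]+r*np.cos(a),xy[1]+r*np.sin(a),z+dz)) for r,dz in((R,h),(R,h-.009),(k,0)) for a in t]
       ~~~~^^^^^^^^^^^^^^^^^^^^^^^^^^^^^^^^^^^^^^^^^^^^^^^^
  File "h.py", line 11, in proj
    c=arm.calibration(cam);K=np.array(c["K"]);T=np.array(c["T"])
ValueError: time passes only in moves, steps and waits
```

```bash
cat > /tmp/s.py <<'E'
s=open('h.py').read()
s=s.replace("arm.calibration(cam)","cal(cam)").replace("def ray","_C={}\ndef cal(n):\n    if n not in _C: _C[n]=arm.calibration(n)\n    return _C[n]\ndef ray",1)
open('h.py','w').write(s)
E
python3 /tmp/s.py
python3 - <<'E'
from h import *
G={"large_lid":(.5,.028),"medium_lid":(.475,-.12),"small_lid":(.512,.206)}
for c in("scene","side"): arm.get_image(c)
for q,g in G.items():
    rg=[]
    for c in("scene","side"):
        t=proj(c,(*g,DIM[q][3]+.02))
        L=[(np.linalg.norm(px(r["point"])-t),r) for r in arm.regions_of(c,q)]
        L=[x for x in L if x[0]<15]
        if L:
            r=min(L,key=lambda x:x[0])[1]; rg.append((c,r["region"].astype(float)))
            f=fit(q,rg[-1:],g); print(q,c,r["conf"],f.x.round(4),round(f.fun,3))
        else: print(q,c,"none")
    if len(rg)==2: f=fit(q,rg,g);print(q,"both",f.x.round(4),round(f.fun,3))
im=cv2.imread("pics/side0.png")
cv2.imwrite("pics/side_crop.png",cv2.resize(im[130:340,170:370],None,fx=2.8,fy=2.8,interpolation=cv2.INTER_CUBIC))
for n,z in(("hinge",.083),("peg",.132)):
    for c in("scene","side"):
        r=arm.place_of(c,"keeper_"+n)
        if r: print(n,c,r[0]["conf"],on(c,px(r[0]["point"]),z).round(4))
E
```

```text
large_lid scene 0.71 [0.4911 0.0353] -0.835
large_lid side 0.8 [0.4932 0.0302] -0.909
large_lid both [0.4925 0.0316] -0.864
medium_lid scene 0.93 [ 0.4769 -0.1271] -0.965
medium_lid side 0.92 [ 0.4767 -0.1307] -0.967
medium_lid both [ 0.4763 -0.1284] -0.954
small_lid scene 0.69 [0.5154 0.2103] -0.958
small_lid side 0.77 [0.515  0.2078] -0.969
small_lid both [0.5155 0.2083] -0.954
hinge scene 0.84 [0.6197 0.0241 0.083 ]
hinge side 0.68 [0.6159 0.0157 0.083 ]
peg scene 0.64 [0.6317 0.1357 0.132 ]
peg side 0.74 [0.6339 0.1204 0.132 ]
```

View pics/side_crop.png

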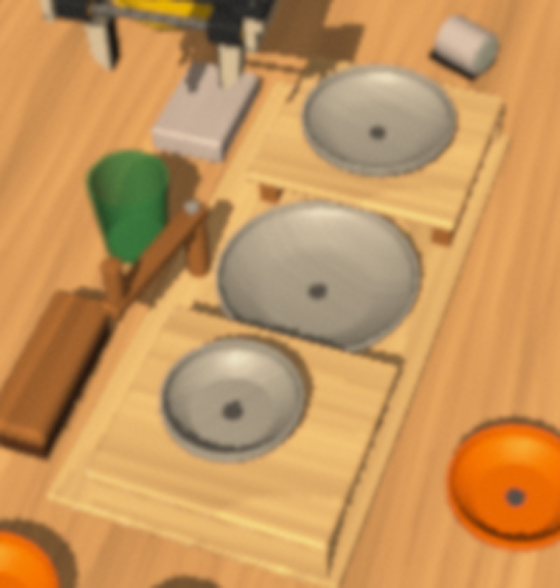

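The crop shows the board corners. The −y board's inner edge runs (250,178)–(452,225). The +y board's inner edge runs (188,308)–(398,362) and its outer edge (90,475)–(328,545). The screws are at (317,291), (377,132) and (232,410).

Run:
```python
from h import *
def P(u,v,z): return on("side",np.array([u,v])/2.8-0.32+[170,130],z)[:2]
C=dict(mi1=P(250,178,.06),mi0=P(452,225,.06),mo0=P(502,103,.06),pi1=P(188,308,.06),pi0=P(398,362,.06),po1=P(90,475,.06),po0=P(328,545,.06))
for k,v in C.items(): print(k,v.round(4))
print("screws",P(317,291,.025),P(377,132,.075),P(232,410,.075))
for a,b in(("mi0","mi1"),("pi0","pi1"),("po0","po1")):
    d=C[b]-C[a];print(a,np.linalg.norm(d),np.degrees(np.arctan2(d[1],d[0])))
for a,b in(("po0","pi0"),("mi0","mo0"),("pi1","po1"),("pi0","mi0")):
    d=C[a]-C[b];print(a,b,np.linalg.norm(d),np.degrees(np.arctan2(-d[0],d[1])))
# rack fit
m=dict(mi1=(.1,-.082),mi0=(-.1,-.082),mo0=(-.1,-.262),pi1=(.1,.082),pi0=(-.1,.082),po1=(.1,.262),po0=(-.1,.262))
A=np.array([m[k] for k in C]);B=np.array([C[k] for k in C])
a=A-A.mean(0);b=B-B.mean(0)
th=np.arctan2((a[:,0]*b[:,1]-a[:,1]*b[:,0]).sum(),(a*b).sum());R=np.array([[np.cos(th),-np.sin(th)],[np.sin(th),np.cos(th)]])
t=B.mean(0)-R@A.mean(0);print("rack",t,np.degrees(th));print((B-A@R.T-t).round(4))
for n,q in(("med",(.4765,-.129)),("small",(.5155,.2085)),("hinge",(.616,.018)),("peg",(.633,.127))): print(n,(R.T@(np.array(q)-t)).round(4))
```

```text
mi1 [ 0.5807 -0.0567]
mi0 [ 0.3893 -0.0442]
mo0 [ 0.3733 -0.2141]
pi1 [0.5875 0.1048]
pi0 [0.4024 0.1169]
po1 [0.6091 0.2839]
po0 [0.4151 0.297 ]
screws [0.4942178  0.03106794] [ 0.47808183 -0.12934799] [0.51636175 0.20674956]
mi0 0.1918154540500006 -3.7293729695737765
pi0 0.18549069886915806 -3.743243192745292
po0 0.1944683824776448 -3.8616834065440386
po0 pi0 0.18048699469521687 -4.013010893583027
mi0 mo0 0.17068381249549333 -5.383132359249721
pi1 po1 0.1803509249250617 173.13324665938916
pi0 mi0 0.1616332091103759 -4.66483740748898
rack [0.49099564 0.03124205] -4.406637959937215
[[-0.0037  0.0015]
 [ 0.0043 -0.0013]
 [ 0.0021  0.0082]
 [-0.0095 -0.0005]
 [ 0.0048 -0.0038]
 [-0.0017 -0.0009]
 [ 0.0036 -0.0032]]
med [-0.0021 -0.1609]
small [0.0108 0.1786]
hinge [ 0.1257 -0.0036]
peg [0.1342 0.1064]
```

move_arm --motion '[{"twist": 0.068}, {"tx": -0.0229, "ty": -0.0133}, {"tx": -0.0229, "ty": -0.0133}, {"tx": -0.0229, "ty": -0.0133}, {"tx": -0.0229, "ty": -0.0133}, {"tx": -0.0229, "ty": -0.0133}, {"tx": -0.0229, "ty": -0.0133}, {"tx": -0.0229, "ty": -0.0133}, {"tx": -0.0229, "ty": -0.0133}, {"tx": -0.0229, "ty": -0.0133}, {"tx": -0.0232, "ty": -0.0132}, {}]' --gripper -1

```text
invalid input
```

move_arm --motion '[{"tx": 0, "ty": 0, "tz": 0, "twist": 0.068}, {"tx": -0.0229, "ty": -0.0133, "tz": 0, "twist": 0}, {"tx": -0.0229, "ty": -0.0133, "tz": 0, "twist": 0}, {"tx": -0.0229, "ty": -0.0133, "tz": 0, "twist": 0}, {"tx": -0.0229, "ty": -0.0133, "tz": 0, "twist": 0}, {"tx": -0.0229, "ty": -0.0133, "tz": 0, "twist": 0}, {"tx": -0.0229, "ty": -0.0133, "tz": 0, "twist": 0}, {"tx": -0.0229, "ty": -0.0133, "tz": 0, "twist": 0}, {"tx": -0.0229, "ty": -0.0133, "tz": 0, "twist": 0}, {"tx": -0.0229, "ty": -0.0133, "tz": 0, "twist": 0}, {"tx": -0.0232, "ty": -0.0132, "tz": 0, "twist": 0}, {"tx": 0, "ty": 0, "tz": 0, "twist": 0}]' --gripper -1

```text
clock: 2.65
position: [0.466, -0.2175, 0.227]
ee_rot: [2.342, 2.093, -0.002]
force: [0.5, 0.1, 0.1]
width: 1.001
gripper_force: 0.0
```

move_arm --motion '[{"tx": 0, "ty": 0, "tz": 0.03, "twist": 0}, {"tx": 0, "ty": 0, "tz": 0.04, "twist": 0}, {"tx": 0, "ty": 0, "tz": 0.04, "twist": 0}, {"tx": 0, "ty": 0, "tz": 0.03, "twist": 0}, {"tx": 0, "ty": 0, "tz": 0.01, "twist": 0}, {"tx": 0, "ty": 0, "tz": 0, "twist": 0}]'

```text
clock: 3.25
position: [0.468, -0.2133, 0.0759]
ee_rot: [-2.335, -2.099, 0.002]
force: [0.6, 0.1, 0.9]
width: 0.997
gripper_force: 0.0
```

Run:
```python
from h import *
print(arm.observe()["position"])
a=arm.get_image("wrist");b=arm.get_image("side")
cv2.imwrite("pics/w1.png",np.hstack([a,b[100:360,150:390].repeat(1,0) if 0 else cv2.resize(b[100:340,150:390],(420,420))])[:,:,::-1][:, :, :])
im=cv2.imread("pics/w1.png");cv2.imwrite("pics/w1.png",cv2.resize(im,(800,343)))
```

```text
[ 0.46798941 -0.21328048  0.07589994]
```

View pics/w1.png

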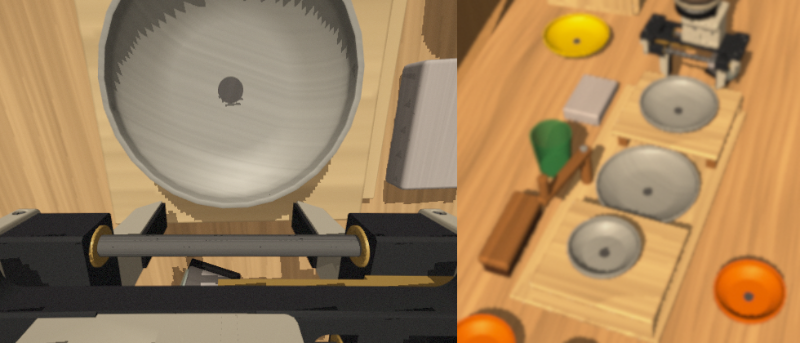

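The wrist view shows the lid centred between the open fingers (lid at column 231, fingers at 150 and 300). Pushing now.

move_arm --motion '[{"tx": 0.005, "ty": 0, "tz": 0, "twist": 0}, {"tx": 0.006, "ty": 0, "tz": 0, "twist": 0}, {"tx": 0.006, "ty": 0, "tz": 0, "twist": 0}, {"tx": 0.006, "ty": 0, "tz": 0, "twist": 0}, {"tx": 0.006, "ty": 0, "tz": 0, "twist": 0}, {"tx": 0.006, "ty": 0, "tz": 0, "twist": 0}, {"tx": 0.006, "ty": 0, "tz": 0, "twist": 0}, {"tx": 0.006, "ty": 0, "tz": 0, "twist": 0}, {"tx": 0.006, "ty": 0, "tz": 0, "twist": 0}, {"tx": 0.006, "ty": 0, "tz": 0, "twist": 0}, {"tx": 0.006, "ty": 0, "tz": 0, "twist": 0}, {"tx": 0.005, "ty": 0, "tz": 0, "twist": 0}]'

```text
clock: 4.55
position: [0.4759, -0.1436, 0.0767]
ee_rot: [-2.337, -2.1, -0.0]
force: [-0.2, -1.3, 0.5]
width: 1.0
gripper_force: 1.2
```

```bash
cat > v.py <<'E'
import sys
from h import *
print(arm.observe()["position"])
a=arm.get_image("wrist");b=arm.get_image("side")
im=np.hstack([a,cv2.resize(b[100:340,150:390],(420,420))])[:,:,::-1]
cv2.imwrite("pics/%s.png"%sys.argv[1],cv2.resize(im,(800,343)))
def loc(q,g,z0=None):
    arm.get_image("scene")
    for c in("side","scene"):
        t=proj(c,(*g,(DIM[q][3] if z0 is None else z0)+.02))
        L=[(np.linalg.norm(px(r["point"])-t),r) for r in arm.regions_of(c,q)]
        L=[x for x in L if x[0]<25]
        if L:
            r=min(L,key=lambda x:x[0])[1]
            f=fit(q,[(c,r["region"].astype(float))],g,z0); print(q,c,round(r["conf"],2),f.x.round(4),round(f.fun,3))
        else: print(q,c,"none")
if len(sys.argv)>2: loc(sys.argv[2],(float(sys.argv[3]),float(sys.argv[4])),float(sys.argv[5]))
E
python3 v.py w2 medium_lid .482 -.08 .06
```

```text
[ 0.47589954 -0.14361908  0.07671823]
medium_lid side none
medium_lid scene 0.96 [ 0.4831 -0.0754] -0.663
```

move_arm --motion '[{"tx": 0.006, "ty": 0, "tz": 0, "twist": 0}, {"tx": 0.006, "ty": 0, "tz": 0, "twist": 0}, {"tx": 0.006, "ty": 0, "tz": 0, "twist": 0}, {"tx": 0.006, "ty": 0, "tz": 0, "twist": 0}, {"tx": 0.006, "ty": 0, "tz": 0, "twist": 0}, {"tx": 0.006, "ty": 0, "tz": 0, "twist": 0}, {"tx": 0.006, "ty": 0, "tz": 0, "twist": 0}, {"tx": 0.006, "ty": 0, "tz": 0, "twist": 0}, {"tx": 0.006, "ty": 0, "tz": 0, "twist": 0}, {"tx": 0.006, "ty": 0, "tz": 0, "twist": 0}, {"tx": 0.006, "ty": 0, "tz": 0, "twist": 0}, {"tx": 0, "ty": 0, "tz": 0, "twist": 0}]'

```text
clock: 6.0
position: [0.4831, -0.0775, 0.0767]
ee_rot: [-2.335, -2.101, -0.001]
force: [-0.2, 0.1, -0.7]
width: 1.001
gripper_force: 0.0
```

```bash
python3 v.py w3
```

```text
[ 0.48310067 -0.07752725  0.0767216 ]
```

View pics/w3.png

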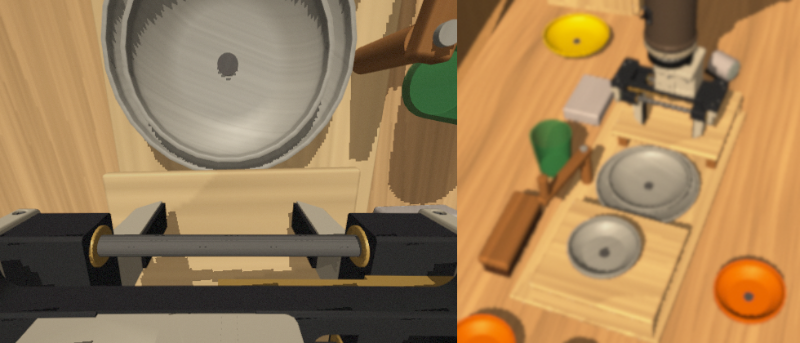

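The medium lid has slid off and lies in the large one, apparently level and roughly concentric. I'll measure where it rests.

```bash
sed -i 's/for c in("side","scene")/for c in("wrist","side","scene")/' v.py; python3 v.py w4 medium_lid .494 .031 .022
```

```text
[ 0.48292562 -0.07857067  0.076741  ]
medium_lid wrist 0.77 [0.4948 0.0283] -0.984
medium_lid side none
medium_lid scene 0.86 [0.4925 0.0296] -0.932
```

move_arm --motion '[{"tx": 0, "ty": 0, "tz": -0.05, "twist": 0}, {"tx": 0, "ty": 0, "tz": -0.05, "twist": 0.008}, {"tx": 0.037, "ty": 0, "tz": 0, "twist": 0}, {"tx": 0.042, "ty": 0, "tz": 0, "twist": 0}, {"tx": 0.042, "ty": 0, "tz": 0, "twist": 0}, {"tx": 0.042, "ty": 0, "tz": 0, "twist": 0}, {"tx": 0.042, "ty": 0, "tz": 0, "twist": 0}, {"tx": 0.042, "ty": 0, "tz": 0, "twist": 0}, {"tx": 0.042, "ty": 0, "tz": 0, "twist": 0}, {"tx": 0.042, "ty": 0, "tz": 0, "twist": 0}, {"tx": 0.042, "ty": -0.002, "tz": 0, "twist": 0}, {"tx": 0, "ty": 0, "tz": 0, "twist": 0}]' --gripper -0.3

```text
clock: 7.6
position: [0.5239, 0.2993, 0.1764]
ee_rot: [-2.34, -2.092, -0.003]
force: [-0.8, -0.5, -0.4]
width: 0.651
gripper_force: 0.0
```

```bash
python3 v.py w5 small_lid .5155 .2083 .06
```

```text
[0.52390835 0.29929778 0.17639111]
small_lid wrist 0.59 [0.5181 0.1989] -0.532
small_lid side 0.94 [0.5138 0.2123] -0.357
small_lid scene 0.63 [0.5153 0.2084] -0.927
```

View pics/w5.png

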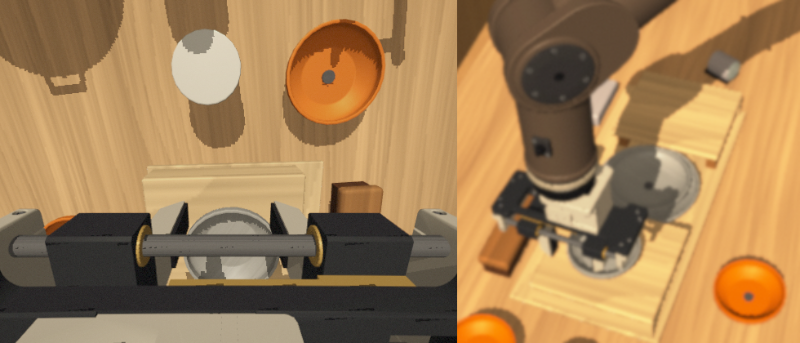

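The small lid is centred between the fingers (column 231 against 230). The wax box and orange lid are clear ahead. Lowering behind it, then pushing.

move_arm --motion '[{"tx": 0, "ty": 0, "tz": 0.03, "twist": 0}, {"tx": 0, "ty": 0, "tz": 0.04, "twist": 0}, {"tx": 0, "ty": 0, "tz": 0.025, "twist": 0}, {"tx": 0, "ty": 0, "tz": 0.005, "twist": 0}, {"tx": 0, "ty": 0, "tz": 0, "twist": 0}, {"tx": -0.006, "ty": 0, "tz": 0, "twist": 0}, {"tx": -0.006, "ty": 0, "tz": 0, "twist": 0}, {"tx": -0.006, "ty": 0, "tz": 0, "twist": 0}, {"tx": -0.006, "ty": 0, "tz": 0, "twist": 0}, {"tx": -0.006, "ty": 0, "tz": 0, "twist": 0}, {"tx": -0.006, "ty": 0, "tz": 0, "twist": 0}, {"tx": -0.006, "ty": 0, "tz": 0, "twist": 0}]'

```text
clock: 9.1
position: [0.5205, 0.2501, 0.0769]
ee_rot: [-2.35, -2.085, -0.001]
force: [0.5, 1.5, 2.1]
width: 0.648
gripper_force: 0.7
```

move_arm --motion '[{"tx": -0.006, "ty": 0, "tz": 0, "twist": 0}, {"tx": -0.006, "ty": 0, "tz": 0, "twist": 0}, {"tx": -0.006, "ty": 0, "tz": 0, "twist": 0}, {"tx": -0.006, "ty": 0, "tz": 0, "twist": 0}, {"tx": -0.006, "ty": 0, "tz": 0, "twist": 0}, {"tx": -0.006, "ty": 0, "tz": 0, "twist": 0}, {"tx": -0.006, "ty": 0, "tz": 0, "twist": 0}]'

```text
clock: 9.8
position: [0.5153, 0.208, 0.0767]
ee_rot: [2.35, 2.085, -0.0]
force: [0.2, 0.9, 0.5]
width: 0.648
gripper_force: 0.7
```

```bash
python3 v.py w6 small_lid .507 .147 .06
```

```text
[0.51530248 0.20803535 0.07672993]
small_lid wrist none
small_lid side 0.61 [0.5069 0.1497] -0.092
small_lid scene 0.6 [0.5066 0.1521] -0.935
```

move_arm --motion '[{"tx": -0.006, "ty": 0, "tz": 0, "twist": 0}, {"tx": -0.006, "ty": 0, "tz": 0, "twist": 0}, {"tx": -0.006, "ty": 0, "tz": 0, "twist": 0}, {"tx": -0.006, "ty": 0, "tz": 0, "twist": 0}, {"tx": -0.006, "ty": 0, "tz": 0, "twist": 0}, {"tx": -0.006, "ty": 0, "tz": 0, "twist": 0}, {"tx": -0.006, "ty": 0, "tz": 0, "twist": 0}, {"tx": -0.006, "ty": 0, "tz": 0, "twist": 0}, {"tx": -0.006, "ty": 0, "tz": 0, "twist": 0}, {"tx": -0.006, "ty": 0, "tz": 0, "twist": 0}, {"tx": -0.006, "ty": 0, "tz": 0, "twist": 0}, {"tx": 0, "ty": 0, "tz": 0, "twist": 0}]'

```text
clock: 11.3
position: [0.5074, 0.1417, 0.0767]
ee_rot: [2.351, 2.083, -0.001]
force: [0.0, 0.4, -0.7]
width: 0.65
gripper_force: 0.0
```

```bash
python3 v.py w7 small_lid .494 .04 .034
```

```text
[0.50738983 0.14172043 0.07668358]
small_lid wrist none
small_lid side none
small_lid scene 0.95 [0.4784 0.0687] -0.651
```

View pics/w7.png

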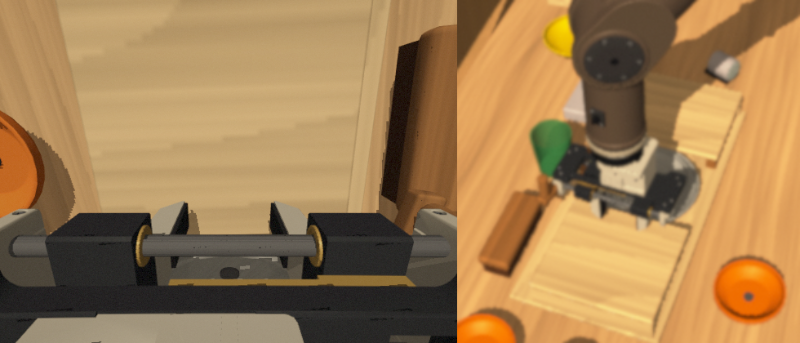

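The small lid has tipped at the edge and is partly hidden. The wrist view shows its screw at (230,272) between the fingers. Pushing on.

move_arm --motion '[{"tx": -0.005, "ty": 0, "tz": 0, "twist": 0}, {"tx": -0.005, "ty": 0, "tz": 0, "twist": 0}, {"tx": -0.005, "ty": 0, "tz": 0, "twist": 0}, {"tx": -0.005, "ty": 0, "tz": 0, "twist": 0}, {"tx": -0.005, "ty": 0, "tz": 0, "twist": 0}, {"tx": -0.005, "ty": 0, "tz": 0, "twist": 0}, {"tx": 0, "ty": 0, "tz": 0, "twist": 0}]'

```text
clock: 12.3
position: [0.5039, 0.1122, 0.0767]
ee_rot: [2.351, 2.083, -0.001]
force: [-0.0, -0.2, -0.5]
width: 0.646
gripper_force: 0.0
```

```bash
python3 v.py w8 small_lid .494 .04 .034
```

```text
[0.50387087 0.11221939 0.07673643]
small_lid wrist 0.89 [0.4965 0.0357] -0.216
small_lid side 0.55 [0.5112 0.0328] -0.115
small_lid scene 0.97 [0.4929 0.0359] -0.959
```

The small lid's outline fits a nested level pose at about (0.493, 0.036). I'll lift clear, shut the gripper and move to the outer side of the peg.

```bash
cat > arc.py <<'E'
import numpy as np
from scipy.spatial.transform import Rotation as Ro
from cell import arm
s=arm.observe();R=Ro.from_rotvec(s["ee_rot"]).as_matrix();p=np.array(s["position"])
a=np.radians(-4.0);X=np.array([np.cos(a),np.sin(a),0]);Y=np.array([-np.sin(a),np.cos(a),0]);H=np.array([.494,.031,0])+.115*X
print(p)
for f in [2.15,2.0,1.85,1.7,1.55,1.4,1.25,1.1,.95,.8,.65,.5,.4,.3,.2,.15]:
    q=H+.115*(-np.cos(f)*X+np.sin(f)*Y);q[2]=p[2]
    d=R.T@(q-p);print(f,q[:2].round(4),(d[:2]*1000).round(1));p=q
E
python3 arc.py
```

```text
[0.50396395 0.11356485 0.07675374]
2.15 [0.6782 0.1146] [ 21.7 172.9]
2.0 [0.6638 0.124 ] [  7.6 -15.5]
1.85 [0.648 0.131] [  5.2 -16.4]
1.7 [0.6315 0.1357] [  2.7 -17. ]
1.55 [0.6144 0.1378] [  0.1 -17.2]
1.4 [0.5971 0.1374] [ -2.5 -17.1]
1.25 [0.5802 0.1344] [ -5.  -16.5]
1.1 [0.5638 0.1289] [ -7.4 -15.6]
0.95 [0.5485 0.121 ] [ -9.7 -14.3]
0.8 [0.5345 0.1109] [-11.7 -12.7]
0.65 [0.5222 0.0988] [-13.4 -10.8]
0.5 [0.5119 0.085 ] [-14.9  -8.6]
0.4 [0.5062 0.075 ] [-10.6  -4.5]
0.3 [0.5015 0.0645] [-11.   -3.4]
0.2 [0.4979 0.0536] [-11.3  -2.3]
0.15 [0.4965 0.0481] [-5.7 -0.7]
```

move_arm --motion '[{"tx": 0, "ty": 0, "tz": -0.04, "twist": 0}, {"tx": 0, "ty": 0, "tz": -0.04, "twist": 0}, {"tx": 0, "ty": 0, "tz": -0.03, "twist": 0}, {"tx": 0.004, "ty": 0.033, "tz": 0, "twist": 0}, {"tx": 0.004, "ty": 0.035, "tz": 0, "twist": 0}, {"tx": 0.004, "ty": 0.035, "tz": 0, "twist": 0}, {"tx": 0.005, "ty": 0.035, "tz": 0, "twist": 0}, {"tx": 0.005, "ty": 0.035, "tz": 0, "twist": 0}, {"tx": 0, "ty": 0, "tz": 0, "twist": 0}]' --gripper 1

```text
clock: 13.5
position: [0.6816, 0.1141, 0.1855]
ee_rot: [2.35, 2.083, 0.001]
force: [-0.3, -0.9, 0.7]
width: 0.007
gripper_force: 0.0
```

```bash
python3 v.py w9 small_lid .494 .034 .034;python3 - <<'E'
from h import *
for c in("scene","side","wrist"):
    arm.get_image(c)
    for r in arm.place_of(c,"keeper_peg")[:2]: print(c,r["conf"],on(c,px(r["point"]),.132).round(4))
E
```

```text
[0.68164371 0.1141095  0.18554364]
small_lid wrist 0.79 [0.4915 0.0355] -0.631
small_lid side 0.76 [0.4932 0.0343] -0.971
small_lid scene 0.76 [0.4921 0.0382] -0.931
scene 0.94 [0.6316 0.1319 0.132 ]
scene 0.53 [ 0.6495 -0.0377  0.132 ]
side 0.79 [0.6377 0.1235 0.132 ]
side 0.58 [0.4796 0.4717 0.132 ]
wrist 0.95 [0.6393 0.1332 0.132 ]
```

View pics/w9.png

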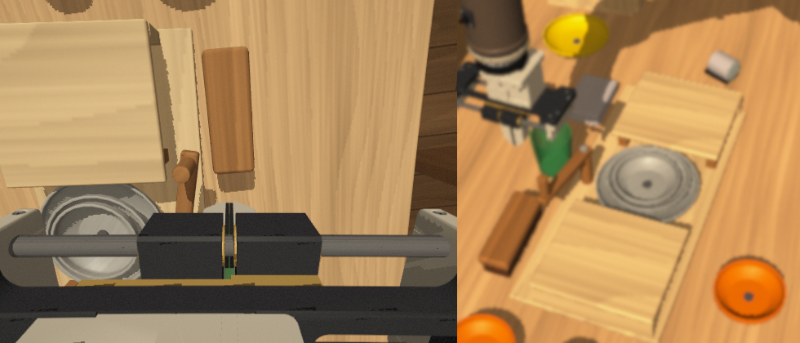

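All three lids are nested: concentric rings at (645,183) in the side panel. The peg is at (185,165) in the wrist panel, ahead and to the left of the shut fingers. Lowering to peg height and sweeping the arc.

move_arm --motion '[{"tx": 0, "ty": 0, "tz": 0.04, "twist": 0}, {"tx": 0, "ty": 0, "tz": 0.035, "twist": 0}, {"tx": 0, "ty": 0, "tz": 0.008, "twist": 0}, {"tx": 0.004, "ty": -0.01, "tz": 0, "twist": 0}, {"tx": 0.004, "ty": -0.009, "tz": 0, "twist": 0}, {"tx": 0.003, "ty": -0.008, "tz": 0, "twist": 0}, {"tx": 0.002, "ty": -0.008, "tz": 0, "twist": 0}, {"tx": 0.002, "ty": -0.009, "tz": 0, "twist": 0}, {"tx": 0.001, "ty": -0.008, "tz": 0, "twist": 0}, {"tx": 0, "ty": -0.009, "tz": 0, "twist": 0}, {"tx": 0, "ty": -0.008, "tz": 0, "twist": 0}, {"tx": 0, "ty": 0, "tz": 0, "twist": 0}]'

```text
clock: 15.3
position: [0.6103, 0.1388, 0.1037]
ee_rot: [-2.349, -2.085, 0.001]
force: [0.6, -0.4, -0.1]
width: 0.007
gripper_force: 0.0
```

Run:
```python
from h import *
print(arm.observe()["position"])
for c in("scene","side"):
    arm.get_image(c)
    for r in arm.place_of(c,"keeper_peg")[:1]: print(c,r["conf"],on(c,px(r["point"]),.132).round(4))
```

```text
[0.61034946 0.1388211  0.10371014]
scene 0.93 [0.5853 0.134  0.132 ]
side 0.61 [0.5765 0.1219 0.132 ]
```

move_arm --motion '[{"tx": -0.003, "ty": -0.013, "tz": 0, "twist": 0}, {"tx": -0.005, "ty": -0.0165, "tz": 0, "twist": 0}, {"tx": -0.0075, "ty": -0.0155, "tz": 0, "twist": 0}, {"tx": -0.0095, "ty": -0.0145, "tz": 0, "twist": 0}, {"tx": -0.0115, "ty": -0.0125, "tz": 0, "twist": 0}, {"tx": -0.0135, "ty": -0.011, "tz": 0, "twist": 0}, {"tx": -0.015, "ty": -0.0085, "tz": 0, "twist": 0}, {"tx": -0.0105, "ty": -0.0045, "tz": 0, "twist": 0}, {"tx": -0.006, "ty": -0.002, "tz": 0, "twist": 0}, {"tx": 0, "ty": 0, "tz": 0, "twist": 0}]'

```text
clock: 16.5
position: [0.5047, 0.0683, 0.1038]
ee_rot: [2.352, 2.083, -0.0]
force: [0.8, 0.1, -0.5]
width: 0.005
gripper_force: 0.0
```

move_arm --motion '[{"tx": -0.004, "ty": -0.002, "tz": 0, "twist": 0}, {"tx": -0.003, "ty": -0.001, "tz": 0, "twist": 0}, {"tx": -0.003, "ty": 0, "tz": 0, "twist": 0}, {"tx": 0, "ty": 0, "tz": 0, "twist": 0}]'

```text
clock: 16.9
position: [0.5004, 0.0594, 0.1036]
ee_rot: [-2.35, -2.084, 0.001]
force: [0.6, -0.1, -0.7]
width: 0.003
gripper_force: 0.0
```

Run:
```python
from h import *
print(arm.observe()["position"],arm.observe()["force"])
for c in("scene","side"):
    arm.get_image(c)
    for r in arm.place_of(c,"keeper_peg")[:1]: print(c,r["conf"],on(c,px(r["point"]),.132).round(4))
```

```text
[0.5004325  0.05940058 0.10364734] [ 0.63035529 -0.11422035 -0.66939941]
side 0.59 [0.4939 0.0354 0.132 ]
```

move_arm --motion '[{"tx": -0.003, "ty": 0, "tz": 0, "twist": 0}, {"tx": -0.002, "ty": 0, "tz": 0, "twist": 0}, {"tx": -0.002, "ty": 0, "tz": 0, "twist": 0}, {"tx": 0, "ty": 0, "tz": 0, "twist": 0}]'

```text
clock: 17.5
position: [0.4997, 0.0524, 0.1037]
ee_rot: [2.35, 2.084, -0.0]
force: [-0.1, 0.4, 1.0]
width: 0.001
gripper_force: 0.0
```

move_arm --motion '[{"tx": -0.002, "ty": 0, "tz": 0, "twist": 0}, {"tx": 0, "ty": 0, "tz": 0, "twist": 0}]'

```text
clock: 17.7
position: [0.4995, 0.0511, 0.1038]
ee_rot: [-2.35, -2.085, -0.001]
force: [-0.2, 1.2, -0.4]
width: 0.007
gripper_force: 0.8
```

move_arm --motion '[{"tx": -0.002, "ty": 0, "tz": 0, "twist": 0}, {"tx": 0, "ty": 0, "tz": 0, "twist": 0}]'

```text
clock: 17.9
position: [0.4995, 0.0508, 0.1038]
ee_rot: [-2.348, -2.086, -0.003]
force: [0.6, 8.7, -1.3]
width: 0.007
gripper_force: 3.9
```

Firm resistance of 8.7 N: the keeper is at its stop. Backing off and lifting away.

move_arm --motion '[{"tx": 0.01, "ty": 0, "tz": 0, "twist": 0}, {"tx": 0.01, "ty": 0, "tz": 0, "twist": 0}, {"tx": 0, "ty": 0, "tz": -0.04, "twist": 0}, {"tx": 0, "ty": 0, "tz": -0.04, "twist": 0}, {"tx": -0.04, "ty": 0, "tz": -0.03, "twist": 0}, {"tx": -0.045, "ty": 0, "tz": 0, "twist": 0}, {"tx": -0.045, "ty": 0, "tz": 0, "twist": 0}, {"tx": -0.045, "ty": 0, "tz": 0, "twist": 0}, {"tx": 0, "ty": 0, "tz": 0, "twist": 0}]'

```text
clock: 18.8
position: [0.4796, -0.1116, 0.2141]
ee_rot: [2.357, 2.073, -0.003]
force: [1.0, 1.0, -0.3]
width: 0.008
gripper_force: 0.0
```

```bash
python3 v.py w10 small_lid .494 .034 .034
```

```text
[ 0.47958971 -0.11156915  0.21405307]
small_lid wrist none
small_lid side 0.64 [0.4932 0.0345] -0.774
small_lid scene 0.59 [0.4909 0.0379] -0.661
```

View pics/w10.png

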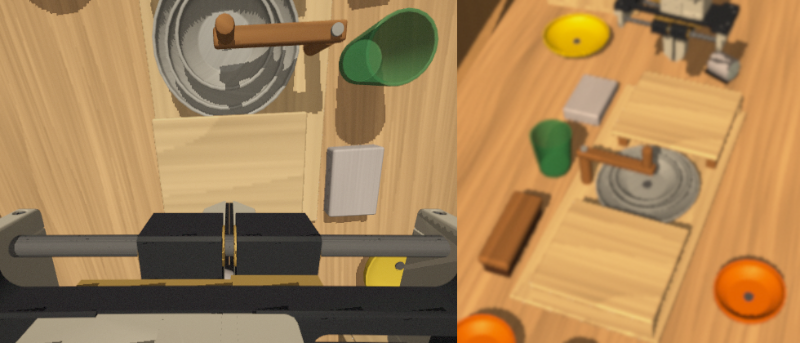

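The keeper now lies across the three nested lids (peg at (225,30) in the wrist panel, over their middle). All the bystanders are where they were, and the robot is touching nothing.

```bash
python3 -c "
from cell import arm
print(arm.sign_off())"
```

```text
the job is handed in; nothing more can be done
None
```

I slid the medium and then the small lid into the nest, swung the keeper across to its stop, and handed the job in at about 19 s; the last pictures show the nest level and the other things on the shelf unmoved.

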